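Prime a lubrication pump until its indicator pin is out

TASK

Prime the small bench lubrication pump: with the fingertips, push its black mushroom-headed plunger down again and again, letting it spring back up each time, until the steel indicator pin on the pump's other end stands fully out; then take the hand away. Only push the plunger, never pull it up, do not touch the pin itself, and leave the loose parts around the pump where they lie.

Things in the scene. Friction and masses are not known exactly. Their poses are not given: they have to be found in the camera images.
- pump: Hand lubrication pump bolted to the bench: grey casting on a steel plate 110 x 210 x 12 mm. Origin: centre of the plate's underside, z up, plate's long side along the pump's y. Plunger axis at y = -55 mm (round barrel 52 mm across, collar up to 90 mm high); pin axis at y = +50 mm (block 50 x 50 mm, 67 mm high). Between them a low tank with a small black cap, up to 67 mm high, plays no part.
- plunger_top (a point): Centre of the flat top of the plunger's black mushroom head (44 mm across, flat part 38 mm across, head 16 mm high). It moves with the plunger; at rest it is 132 mm above the bench and goes straight down when pushed.
- plunger (a joint): How far the plunger is pushed down, m: 0 at rest, 0.024 at the bottom, negative if pulled up. A spring (350 N/m, 8 N at the bottom) returns it in about 0.4 s (between strokes it may stay 2 mm low); pumping adds about 5 N. Strokes 20 mm or deeper, begun within 3 mm of rest, count; those under 17 mm or begun half-way may do nothing. With the pin fully out the plunger goes solid at 22 mm.
- pin (a joint): How far the indicator pin has risen, m: 0 to 0.050, fully out against its stop. At the start up to 16 mm out. A ratchet lifts it about 10 mm on each full down stroke of the plunger (the first stroke 3 to 17 mm); it stays put, held by friction, as the plunger comes back.
- pin_tip (a point): Centre of the top of the upright steel indicator pin, 10 mm in diameter. It stands 3 mm above the brass bushing when the pin is fully in and 53 mm above it (127 mm above the bench) when the pin is fully out; a 4 mm black ring round the pin's foot is then clear of the bushing.
- bushing_top (a point): Centre of the top face of the brass bushing from which the pin rises, 74 mm above the bench; it does not move.
- bearing: Loose steel bearing ring, 72 mm outside, 38 mm bore, 20 mm high, lying near the pump; origin at the centre of its underside. To be left alone.
- gear: Loose dark steel gear, about 72 mm across and 18 mm thick with a 28 mm hub up to 34 mm; origin at the centre of its underside. To be left alone.
- socket: Loose upright steel wrench socket, 28 mm across, 45 mm high; origin at the centre of its underside. To be left alone.
- wrench: Loose wrench 180 mm long lying on the bench beside the pump; origin at the centre of its underside. To be left alone.
Things that resemble listed ones, but are neither listed nor needed, are in the scene too. There is more than one size of the pump; the job needs the larger.

How it is judged:
On the way, in this order (a step that is already met when the one before it is completed fails the run):
1. the pin has been pumped half-way out (value of joint pin above 0.03 m), for 0.1 s.
2. the pin is fully out (value of joint pin above 0.046 m), for 0.2 s.
At the end, for the whole second after the job is handed in: The pin is out to within 4 mm of its 50 mm travel, the plunger has sprung back to within 4 mm of rest, and the four loose parts are within 20 mm of where they lay (value of joint pin above 0.046 m and value of joint plunger between -0.004 and 0.004 m and distance of each of bearing, gear, socket, wrench from where it was at the start of the episode below 0.02 m); the robot touches nothing.
It fails at once if the pin is touched by the robot (contact force between any of the fingers, the arm and pin above 0.5 N).
It fails at once if the plunger is pulled up more than 4 mm above rest (value of joint plunger below -0.004 m).
It fails at once if a loose part is moved more than 20 mm or lifted more than 8 mm (distance of any of bearing, gear, socket, wrench from where it was at the start of the episode above 0.02 m or height (world z) of any of bearing, gear, socket, wrench above 0.008 m).
It also fails if it takes over 48 s, if anything falls off the work surface, if the arm or the gripper's body presses on something with over 40 N, if the wrist force passes 120 N, or if a joint passes its speed limit or range.

ROBOT

A 7-joint arm with a two-finger parallel gripper is mounted at the origin on the work surface. World frame = base frame: x ahead of the robot, y to its left, z up, the work surface at z = 0. Lengths are in m, angles in rad, forces in N, time in s.
With the tool pointing down it reaches from about 0.4 to 0.85 m from the base axis. Payload 10.4 kg.
Tool frame: the origin (TCP) lies midway between the tips of the shut fingers; the grasp point (between the pads) lies 19 mm behind it; y points along the fingers, x is the direction in which the jaws open and shut, and the axes are right-handed (so a half turn about y gives the same grasp; the last joint's range is limited). The gripper opens to 87 mm and grips with 3 to 60 N. Pads are 19 mm wide; open, the fingers measure 117 mm over their backs; the gripper's body (75 mm by 190 mm) begins 51 mm behind the grasp point.
Start: joints at [-1.197, 0.332, -0.065, 1.46, 0.022, 1.35, -0.088], TCP at [0.242, 0.576, 0.198] pointing down, gripper open.
Joint ranges: [-2.6, 2.6], [-0.5, 2.12], [-1.47, 1.34], [0.16, 2.42], [-1.27, 4.41], [0.06, 2.06], [-2.6, 2.6]. Speed limits (rad/s): [2.22, 2.22, 2.79, 2.79, 3.14, 3.14, 3.14].

INTERFACE

Orientations are given as a unit quaternion [x, y, z, w].
In Python, from bench import r gives the robot as it stands. The module is installed in compiled form; this text tells all that it offers.
- The arm moves only by the tool arm_command, never from a script. Its argument "deltas" is one flat list of numbers, 6 for each row, row after row: the shift along the tool's x, y, z in m, then the turn, a rotation vector about the tool's x, y, z in degrees. In form: [tx, ty, tz, ax, ay, az, tx, ty, tz, ax, ay, az, ...]. A call has 1 to 8 rows; each row is the pose to reach, as a shift and turn from the pose commanded when the call began, along the tool's axes at that moment; what a row does not reach only later rows make up. A row lasts 1/8 s, in which the tool goes at most 62.5 mm and 10.7 degrees, less where a joint would pass 70% of its speed; a pose out of reach is approached as far as the arm can. A call with a gripper value outside its range is refused whole. "hand" is the opening, from 0 (shut) to 1 (fully open), set as the call begins (left out, the last holds). The fingers move at their own pace and stop on an object; "grip_force" is the grip in N (left out, the last holds). Time passes only in rows, so rows that repeat a pose let the fingers close. It gives the time, the measured TCP pose, the force and the opening at its end, in the units of the state.
- r.read_state(): the state, without advancing time (a new reading comes with each control period).
- r.camera(name): name is "scene" or "top" or "wrist"; returns a dict with "image" (384x512x3 uint8, red, green, blue), "intrinsics" (3x3 intrinsics, pixels), "k1" (the pictures are not rectified: a ray, as slopes to the right and down, at radius r is drawn at 1 + k1 r^2 times it, then the intrinsics apply), "world_from_camera" (4x4, takes a point from camera to world coordinates); the wrist camera has in their place "hand_eye" (4x4, takes a point from camera to tool coordinates, whose origin is the TCP and whose axes are the tool frame's). Camera axes: x right, y down, z forward; pixel columns grow to the right and rows downward; lengths in m; the calibration is good to about 2 mm. A picture is of the moment at which its call begins: read the wrist's pose just before it. There is no depth.
- r.close_job(): hands the job in, once; it reports no verdict.
Trained networks look in a picture, given as the dict that the camera call returned (one of the last four; its "shot" number tells which), for a name from the list of things; names that differ only in an ending like _2 or _b are one class to them, and where a whole thing is asked for, a point or a joint stands for the part that bears it (a point fixed in the world has none). Each returns a list of dicts, best first, with "conf" (0 to 1); they miss things now and then, are a little off and sometimes report something else, mostly with a low value. They report only what shows in the picture. A call takes as long as a camera call. They do not tell look-alikes from the thing itself.
- r.boxes_of(picture, query): "centre" ([row, column] in pixels, amid what is visible of it).
- r.regions_of(picture, query): "region" (384x512 bool, what is visible of it) and "centre" ([row, column] in pixels, amid what is visible of it).
The state is a dict: "time": time; "joint_positions": joint angles; "joint_vel": joint speeds; "joint_torque": joint torques, N m; "ee_pos": TCP position; "eef_rot": TCP orientation; "ft_force": force on the tool from outside, world axes, zero at the start; "torque": the same for the moment, N m; "width": finger opening in m.
Only numpy, scipy, OpenCV 4.12 (cv2) and the standard library are available. Lean on these libraries where they do the work, as an engineer would, in place of code of your own. Each camera call takes 0.05 s, during which the arm holds its last target.

## Working session

There is one attempt and no reset: what is moved stays moved. The work goes in short steps, Python scripts to look and compute and a tool call to move; the robot and the scene stay as the last step left them, time stands still between calls to the robot, and variables do not carry over. Pictures are saved under pics/ and viewed, and the job is handed in when it is done.

Besides the shell and the picture viewer there is one more tool, called after "Request:" in YAML: its name, and indented under it one key for each argument. arm_command: Moves the arm, as the interface text tells. Its arguments: {"type":"object","properties":{"deltas":{"type":"array","items":{"type":"number"}},"hand":{"type":"number"},"grip_force":{"type":"number"}},"required":["deltas"]}

```bash
mkdir -p pics; cat > h.py <<'E'
import numpy as np, cv2
from bench import r
def save(p,n): cv2.imwrite('pics/'+n+'.png',cv2.cvtColor(p['image'],cv2.COLOR_RGB2BGR))
def project(p,P,T=None):
    T=p['world_from_camera'] if T is None else T
    c=np.linalg.inv(T)@np.append(P,1); s=c[:2]/c[2]; s=s*(1+p['k1']*(s@s))
    u=np.array(p['intrinsics'])@np.append(s,1); return u[1],u[0]
def ray(p,rc,T=None):
    T=np.array(p['world_from_camera'] if T is None else T); K=np.array(p['intrinsics'])
    d=np.linalg.inv(K)@np.array([rc[1],rc[0],1]); d=d[:2]; s=d.copy()
    for _ in range(30): s=d/(1+p['k1']*(s@s))
    return T[:3,3],T[:3,:3]@np.append(s,1)
def atz(p,rc,z,T=None):
    o,d=ray(p,rc,T); return o+d*(z-o[2])/d[2]
E
python3 - <<'E'
from h import *
s=r.read_state(); print(s)
for n in ['scene','top']:
    p=r.camera(n); save(p,n+'0'); print(n,p['k1'],p['intrinsics'],p['world_from_camera'])
    for q,z in [('pump',0.05),('plunger_top',.132),('pin_tip',.08),('bushing_top',.074),('plunger',.12),('pin',.08),('bearing',.01),('gear',.01),('socket',.04),('wrench',.005)]:
        for b in r.boxes_of(p,q): print(q,np.round(b['centre']),round(b['conf'],2),np.round(atz(p,b['centre'],z),3))
E
```

```text
{'time': 0.0, 'joint_positions': array([-1.19663159,  0.33287366, -0.06467719,  1.46097216,  0.02158473,
        1.3499276 , -0.088499  ]), 'joint_vel': array([-4.27171569e-05, -1.18229735e-03, -1.22946271e-03,  1.45673310e-04,
        3.31544140e-04,  6.73015159e-04, -4.38459584e-04]), 'joint_torque': array([ 8.21116828e-05, -6.23238158e+01,  2.46609282e-02, -3.89910650e+01,
       -6.13791542e-02,  3.93967715e-02,  1.78787632e-04]), 'ee_pos': array([0.24136607, 0.57602732, 0.19763808]), 'eef_rot': array([ 0.58904502,  0.3912262 , -0.39207522, -0.58842591]), 'ft_force': array([ 0.22891188, -0.38557598, -0.66271006]), 'torque': array([ 0.04178584, -0.04074856,  0.00340047]), 'width': 0.08710198449946592}
scene -0.030260468092452895 [[421.34478226   0.         254.72954605]
 [  0.         421.34478226 187.36062086]
 [  0.           0.           1.        ]] [[ 0.3356162   0.49779717 -0.79972479  1.15758277]
 [ 0.94179671 -0.15973244  0.2958116  -0.20063109]
 [ 0.01951219 -0.85245734 -0.52243254  0.49680636]
 [ 0.          0.          0.          1.        ]]
pump [225. 373.] 0.9 [0.66
[... 887 characters left out ...]
05]
 [ 0.          0.          0.          1.        ]]
pump [185. 258.] 0.84 [0.554 0.013 0.05 ]
pump [160. 161.] 0.59 [0.613 0.232 0.05 ]
plunger_top [164. 158.] 0.48 [0.589 0.213 0.132]
pin_tip [146. 298.] 0.56 [ 0.635 -0.075  0.08 ]
bushing_top [156. 163.] 0.87 [0.615 0.22  0.074]
bushing_top [187. 259.] 0.76 [0.547 0.009 0.074]
plunger [204. 275.] 0.75 [ 0.506 -0.023  0.12 ]
plunger [162. 162.] 0.49 [0.593 0.208 0.12 ]
pin [205. 277.] 0.3 [ 0.506 -0.028  0.08 ]
bearing [219. 204.] 0.66 [0.479 0.137 0.01 ]
bearing [204. 275.] 0.3 [ 0.514 -0.027  0.01 ]
gear [145. 300.] 0.88 [ 0.653 -0.088  0.01 ]
socket [185. 312.] 0.43 [ 0.555 -0.11   0.04 ]
wrench [242. 306.] 0.8 [ 0.427 -0.097  0.005]
```

View pics/scene0.png

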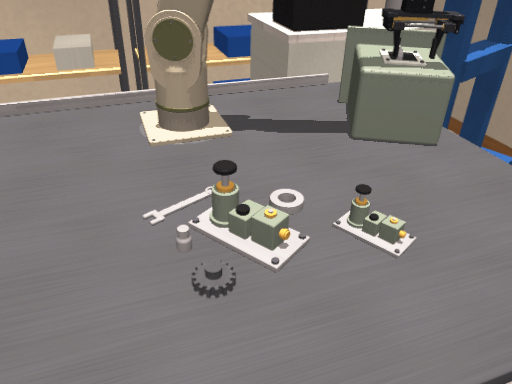

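View pics/top0.png

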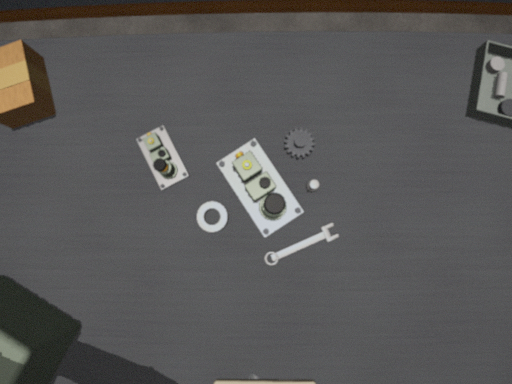

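```bash
python3 - <<'E'
import cv2
a=cv2.imread('pics/scene0.png')[130:300,150:430]; b=cv2.imread('pics/top0.png')[110:260,110:340]
cv2.imwrite('pics/c_s.png',cv2.resize(a,(784,476),interpolation=cv2.INTER_CUBIC)); cv2.imwrite('pics/c_t.png',cv2.resize(b,(782,510),interpolation=cv2.INTER_CUBIC))
E
```

```text
(no output)
```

View pics/c_s.png

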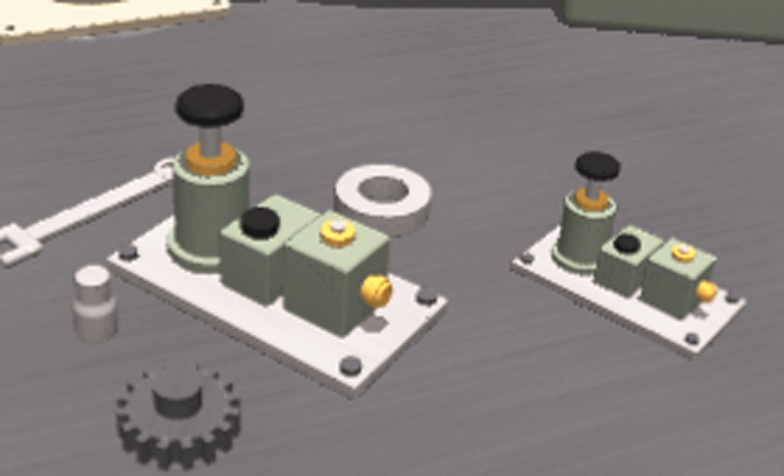

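View pics/c_t.png

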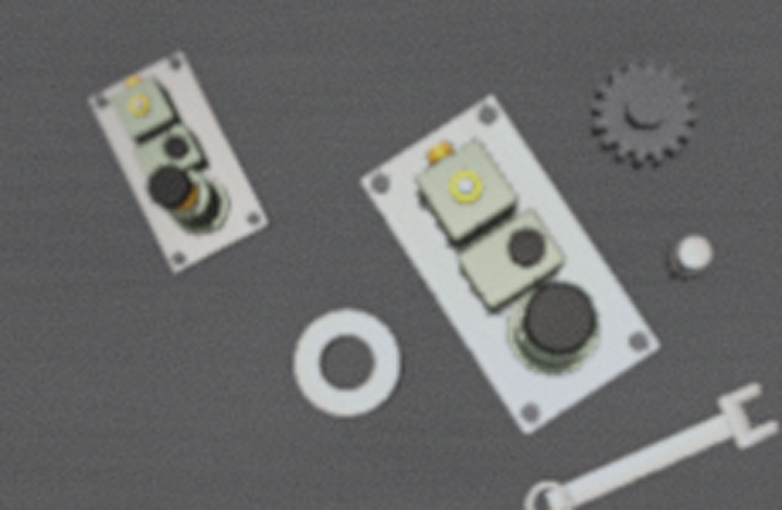

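```bash
python3 - <<'E'
from h import *
from scipy.spatial.transform import Rotation as R
S=r.camera('scene');T=r.camera('top')
def tri(a,b):
    A=[];B=[]
    for o,d in (ray(S,a),ray(T,b)):
        d=d/np.linalg.norm(d);M=np.eye(3)-np.outer(d,d);A.append(M);B.append(M@o)
    return np.linalg.solve(sum(A),sum(B))
pl=[(166,224.8),(203.5,274.4)]
print('plunger',atz(S,pl[0],.132),atz(T,pl[1],.132),tri(*pl))
sb=(130+232/2.8,150+338/2.8);tb=(164.7,246.8)
print('bush',atz(S,sb,.076),atz(T,tb,.076),tri(sb,tb))
# plate corners top crop
cs=[(96,491),(181,361),(432,527),(346,658)]
c=[atz(T,(110+a/3.4,110+b/3.4),.012) for a,b in cs]; c=np.array(c); print(c, c.mean(0), np.linalg.norm(c-np.roll(c,1,0),axis=1))
s=r.read_state(); print(R.from_quat(s['eef_rot']).as_matrix())
E
```

```text
plunger [ 0.51326928 -0.02073237  0.132     ] [ 0.50682024 -0.02055252  0.132     ] [ 0.50727145 -0.01990498  0.12875063]
bush [0.60202463 0.03563707 0.076     ] [0.59499624 0.03601046 0.076     ] [0.59611962 0.03709232 0.07167833]
[[ 0.67017616  0.02029915  0.012     ]
 [ 0.61060626  0.11060659  0.012     ]
 [ 0.4379351  -0.00339547  0.012     ]
 [ 0.49570482 -0.0926798   0.012     ]] [0.55360558 0.00870762 0.012     ] [0.2078569  0.10818505 0.20691013 0.10634393]
[[ 3.86465284e-01 -1.21512633e-06 -9.22303954e-01]
 [ 9.22303949e-01  1.13535783e-04  3.86465281e-01]
 [ 1.04244898e-04 -9.99999994e-01  4.49983544e-05]]
```

Candidates for the plunger, with scene-image pixels (column, row):
- Large pump's mushroom head at (225,167): chosen. Its plate measures about 207 x 107 mm against 210 x 110, and its position agrees with the plate geometry.
- Small pump's head at (363,188): rejected.
- Tank cap at (243,210): rejected.

The crops show the large pump's pin barely out of the brass bushing at (271,213). Next I shut the fingers and move over.

Request:
arm_command:
  deltas: [-0.03,0,-0.03,0,0,0,-0.065,0,-0.07,0,0,0,-0.1,0,-0.107,0,0,0,-0.135,0,-0.143,0,0,0,-0.17,0,-0.18,0,0,0,-0.205,0,-0.218,0,0,0,-0.24,0,-0.256,0,0,0,-0.27,0,-0.29,0,0,0]
  hand: 0
  grip_force: 20

```text
time: 2.2
ee_pos: [0.4053, 0.2135, 0.1987]
eef_rot: [-0.589, -0.392, 0.391, 0.589]
ft_force: [0.7, -0.0, 0.4]
width: 0.0148
```

Request:
arm_command:
  deltas: [-0.03,0,-0.032,0,0,0,-0.06,0,-0.064,0,0,0,-0.09,0,-0.096,0,0,0,-0.12,0,-0.128,0,0,0,-0.15,0,-0.16,0,0,0,-0.177,0,-0.188,0,0,0,-0.177,0,-0.188,0,0,0,-0.177,0,-0.188,0,0,0]

```text
time: 3.2
ee_pos: [0.5095, -0.0199, 0.1984]
eef_rot: [-0.589, -0.392, 0.392, 0.589]
ft_force: [-0.7, -0.0, -0.0]
width: 0.0004
```

```bash
python3 - <<'E'
from h import *
from scipy.spatial.transform import Rotation as R
s=r.read_state(); print(s['time'],s['ee_pos'],s['ft_force'],s['width'])
M=np.eye(4);M[:3,:3]=R.from_quat(s['eef_rot']).as_matrix();M[:3,3]=s['ee_pos']; print(M[:3,:3].round(3))
for n in ['scene','top','wrist']:
    p=r.camera(n); save(p,n+'1')
    if n=='wrist':
        W=M@p['hand_eye']; print(W)
        print('pred plunger',project(p,[.509,-.0205,.132],W),'pin',project(p,[.597,.036,.077],W))
    for q in ['plunger','plunger_top','pin_tip','bushing_top']:
        for b in r.boxes_of(p,q): print(n,q,np.round(b['centre']),round(b['conf'],2), np.round(atz(p,b['centre'],.132,W),3) if n=='wrist' else '')
    print('tcp px',project(p,s['ee_pos'],W if n=='wrist' else None))
E
```

```text
3.2 [ 0.50948826 -0.01986567  0.19836977] [-0.70125846 -0.04058372 -0.01163269] 0.0003665621338117115
[[ 0.386 -0.    -0.922]
 [ 0.922  0.     0.386]
 [ 0.    -1.     0.   ]]
scene plunger [188. 362.] 0.6 
scene plunger_top [187. 362.] 0.52 
scene bushing_top [224. 244.] 0.78 
scene bushing_top [230. 373.] 0.55 
tcp px (np.float64(131.18308222764415), np.float64(224.0108118174682))
top plunger [162. 162.] 0.61 
top plunger_top [165. 159.] 0.61 
top bushing_top [155. 166.] 0.84 
tcp px (np.float64(199.45057098539655), np.float64(275.5433962063011))
[[ 3.86998239e-01  8.94479972e-01  2.23915036e-01  4.49284963e-01]
 [ 9.22080073e-01 -3.75634746e-01 -9.30960581e-02  5.01738754e-03]
 [ 8.37708275e-04  2.42495603e-01 -9.70152143e-01  3.83970498e-01]
 [ 0.00000000e+00  0.00000000e+00  0.00000000e+00  1.00000000e+00]]
pred plunger (np.float64(195.95324697670705), np.float64(255.27839873554427)) pin (np.float64(231.3954066934416), np.float64(325.3288464456844))
wrist plunger [191. 256.] 0.81 [ 0.505 -0.017  0.132]
wrist plunger [172. 480.] 0.63 [0.572 0.193 0.132]
wrist plunger_top [172. 477.] 0.94 [0.571 0.19  0.132]
wrist plunger_top [192. 256.] 0.67 [ 0.505 -0.019  0.132]
wrist bushing_top [182. 269.] 0.91 [ 0.502 -0.003  0.132]
wrist bushing_top [178. 456.] 0.56 [0.569 0.168 0.132]
tcp px (np.float64(218.81769239133584), np.float64(256.1974118708679))
```

View pics/scene1.png

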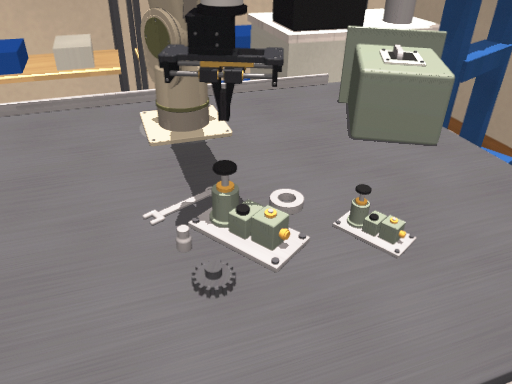

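View pics/wrist1.png

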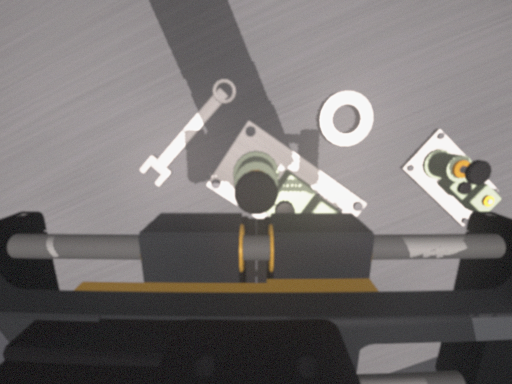

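```bash
python3 - <<'E'
import cv2
a=cv2.imread('pics/scene1.png')[60:220,150:320]
cv2.imwrite('pics/c1.png',cv2.resize(a,None,fx=3.6,fy=3.6,interpolation=cv2.INTER_CUBIC))
E
```

```text
(no output)
```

View pics/c1.png

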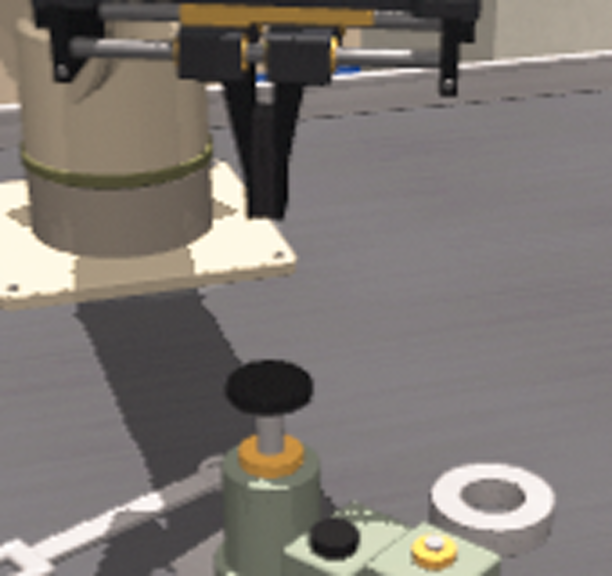

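```bash
python3 - <<'E'
import cv2
a=cv2.imread('pics/top1.png')[100:300,150:400]
cv2.imwrite('pics/c2.png',cv2.resize(a,None,fx=3,fy=3,interpolation=cv2.INTER_CUBIC))
E
```

```text
(no output)
```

View pics/c2.png

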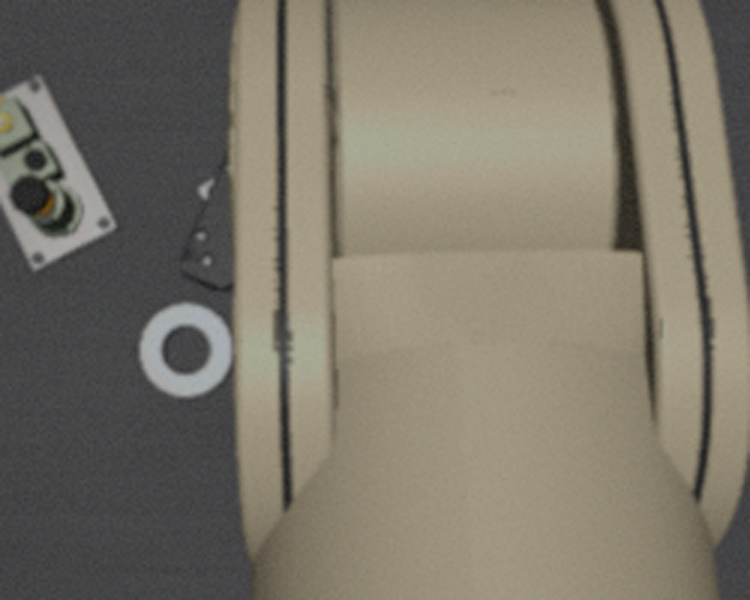

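Request:
arm_command:
  deltas: [0,0.02,0,0,0,0,0,0.04,0,0,0,0,0,0.05,0,0,0,0,0,0.05,0,0,0,0]

```text
time: 4.45
ee_pos: [0.5094, -0.0206, 0.1481]
eef_rot: [-0.589, -0.391, 0.392, 0.589]
ft_force: [-0.3, -0.3, -0.2]
width: 0.0006
```

```bash
python3 - <<'E'
from h import *
s=r.read_state(); print(s['time'],s['ee_pos'],s['ft_force'],s['width'])
p=r.camera('scene'); save(p,'scene2'); print('tcp px',project(p,s['ee_pos']))
cv2.imwrite('pics/c3.png',cv2.resize(cv2.imread('pics/scene2.png')[80:240,150:320],None,fx=3.6,fy=3.6,interpolation=cv2.INTER_CUBIC))
p=r.camera('wrist'); save(p,'wrist2')
E
```

```text
4.45 [ 0.50936911 -0.0205777   0.14812044] [-0.26882969 -0.32407634 -0.19532301] 0.0006043744334754585
tcp px (np.float64(157.07561568365233), np.float64(224.11960871554072))
```

View pics/c3.png

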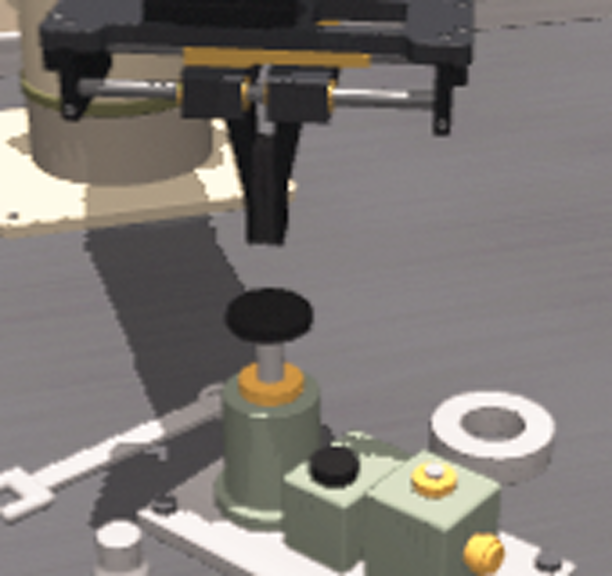

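View pics/wrist2.png

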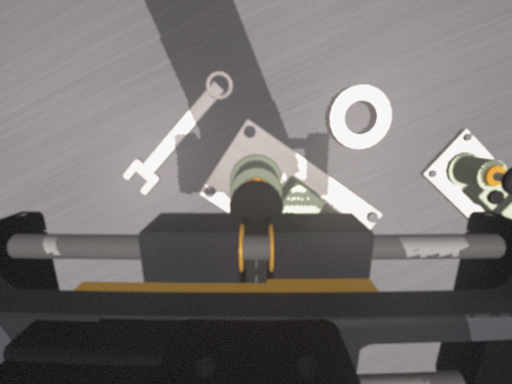

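```bash
python3 - <<'E'
from h import *
from scipy.spatial.transform import Rotation as R
s=r.read_state()
M=np.eye(4);M[:3,:3]=R.from_quat(s['eef_rot']).as_matrix();M[:3,3]=s['ee_pos']
S=r.camera('scene');p=r.camera('wrist');W=M@p['hand_eye']
A=[];B=[]
for o,d in (ray(S,(105.6,223.9)),ray(p,(246,256.5),W)):
    d=d/np.linalg.norm(d);Q=np.eye(3)-np.outer(d,d);A.append(Q);B.append(Q@o)
    print('o,d',o,d)
X=np.linalg.solve(sum(A),sum(B)); print('rod world',X,'tool',np.linalg.inv(M)@np.append(X,1), [np.linalg.norm(a@X-b) for a,b in zip(A,B)])
o,d=ray(S,(147.5,223.9))
# tip: at TCP height, or at TCP horizontal
print('tip if z=tcp',o+d*(s['ee_pos'][2]-o[2])/d[2],'tip if over tcp x',o+d*(s['ee_pos'][0]-o[0])/d[0])
E
```

```text
o,d [ 1.15758277 -0.20063109  0.49680636] [-0.90179814  0.25246127 -0.35074696]
o,d [0.44965635 0.00438674 0.33460133] [ 0.3924857  -0.1616916  -0.90543404]
rod world [ 0.49151896 -0.01352353  0.2376486 ] tool [-6.15426097e-04 -8.85946747e-02  1.97392035e-02  1.00000000e+00] [np.float64(0.0006179135999551917), np.float64(0.000617913599955238)]
tip if z=tcp [ 0.47383953 -0.01075609  0.14906748] tip if over tcp x [ 0.5100314  -0.02080654  0.16747398]
```

Request:
arm_command:
  deltas: [0,0.006,0,0,0,0,0,0.012,0,0,0,0,0,0.018,0,0,0,0,0,0.019,0,0,0,0,0,0.019,0,0,0,0]

```text
time: 5.28
ee_pos: [0.5096, -0.0205, 0.1294]
eef_rot: [-0.589, -0.392, 0.392, 0.589]
ft_force: [0.3, 0.1, 0.7]
width: 0.0004
```

```bash
python3 - <<'E'
from h import *
s=r.read_state(); print(s['time'],s['ee_pos'],s['ft_force'],s['width'])
p=r.camera('scene'); save(p,'scene3'); print('tcp px',project(p,s['ee_pos']))
cv2.imwrite('pics/c4.png',cv2.resize(cv2.imread('pics/scene3.png')[100:240,160:300],None,fx=4,fy=4,interpolation=cv2.INTER_CUBIC))
E
```

```text
5.275 [ 0.5096317  -0.02054892  0.12936302] [0.34312298 0.06350566 0.7342634 ] 0.0004013034179261556
tcp px (np.float64(166.34654292667477), np.float64(224.3635495285945))
```

View pics/c4.png

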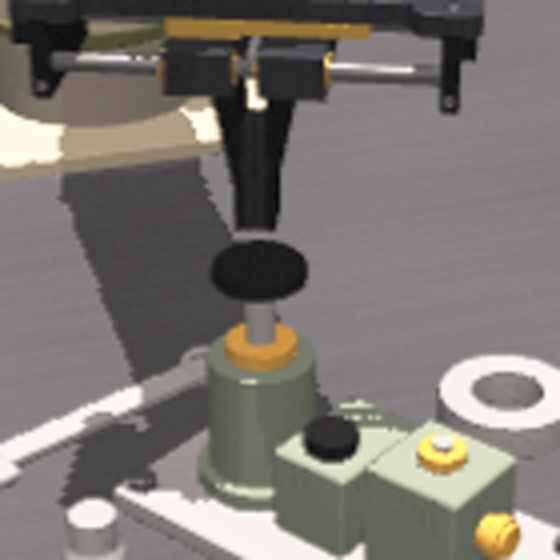

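Request:
arm_command:
  deltas: [0,0.006,0,0,0,0,0,0.012,0,0,0,0,0,0.016,0,0,0,0,0,0.016,0,0,0,0]

```text
time: 5.82
ee_pos: [0.5094, -0.0206, 0.113]
eef_rot: [-0.589, -0.391, 0.392, 0.589]
ft_force: [0.0, 0.5, -0.2]
width: 0.0004
```

```bash
python3 - <<'E'
from h import *
s=r.read_state(); print(s['time'],s['ee_pos'],s['ft_force'],s['width'])
p=r.camera('scene'); save(p,'scene4'); print('tcp px',project(p,s['ee_pos']))
cv2.imwrite('pics/c5.png',cv2.resize(cv2.imread('pics/scene4.png')[100:240,160:300],None,fx=4,fy=4,interpolation=cv2.INTER_CUBIC))
E
```

```text
5.825 [ 0.50935839 -0.02057376  0.11299314] [ 0.01230309  0.5261254  -0.2163246 ] 0.0003684174195118309
tcp px (np.float64(174.12500750834974), np.float64(224.46970950373668))
```

View pics/c5.png

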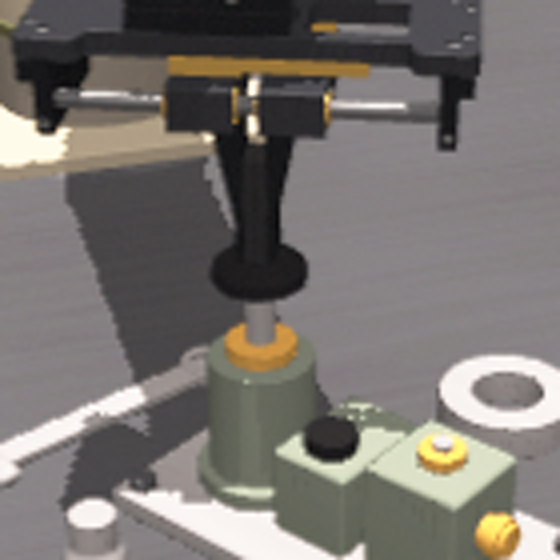

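Request:
arm_command:
  deltas: [0,0.006,0,0,0,0,0,0.012,0,0,0,0,0,0.018,0,0,0,0,0,0.023,0,0,0,0,0,0.023,0,0,0,0]

```text
time: 6.5
ee_pos: [0.5102, -0.0205, 0.0909]
eef_rot: [0.589, 0.392, -0.391, -0.589]
ft_force: [-3.0, -0.4, 9.2]
width: 0.0002
```

```bash
python3 - <<'E'
from h import *
s=r.read_state(); print(s['time'],s['ee_pos'],s['ft_force'],s['width'])
p=r.camera('scene'); save(p,'scene5'); print('tcp px',project(p,s['ee_pos']))
cv2.imwrite('pics/c6.png',cv2.resize(cv2.imread('pics/scene5.png')[100:240,160:300],None,fx=4,fy=4,interpolation=cv2.INTER_CUBIC))
E
```

```text
6.5 [ 0.51019342 -0.02047439  0.09093815] [-3.02740485 -0.37654607  9.17982757] 0.00018964447903690312
tcp px (np.float64(184.63833093917785), np.float64(224.85891655764595))
```

View pics/c6.png

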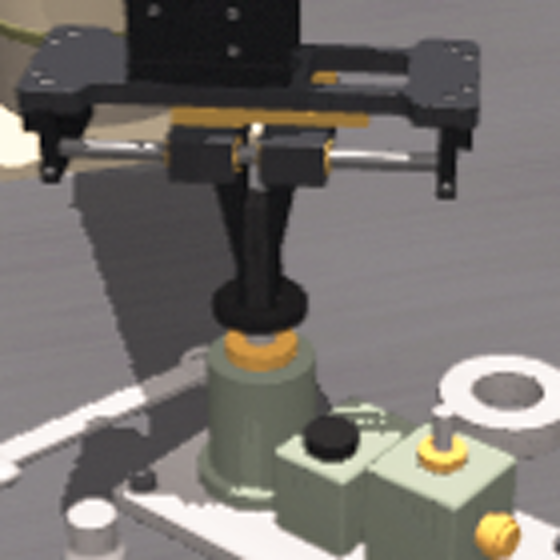

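The pin moves when the head goes down. Contact was at about TCP z = 0.108, so I'll finish this stroke and then release.

Request:
arm_command:
  deltas: [0,0.004,0,0,0,0,0,0.006,0,0,0,0,0,0.006,0,0,0,0]

```text
time: 6.92
ee_pos: [0.5102, -0.0205, 0.0853]
eef_rot: [0.589, 0.392, -0.391, -0.589]
ft_force: [-3.8, 0.0, 12.8]
width: 0.0006
```

```bash
python3 - <<'E'
from h import *
s=r.read_state(); print(s['time'],s['ee_pos'],s['ft_force'],s['width'])
p=r.camera('scene'); save(p,'scene6')
cv2.imwrite('pics/c7.png',cv2.resize(cv2.imread('pics/scene6.png')[100:240,160:300],None,fx=4,fy=4,interpolation=cv2.INTER_CUBIC))
E
```

```text
6.925 [ 0.51021908 -0.02049675  0.08529306] [-3.83058058  0.01756213 12.83483524] 0.000641070007767589
```

View pics/c7.png

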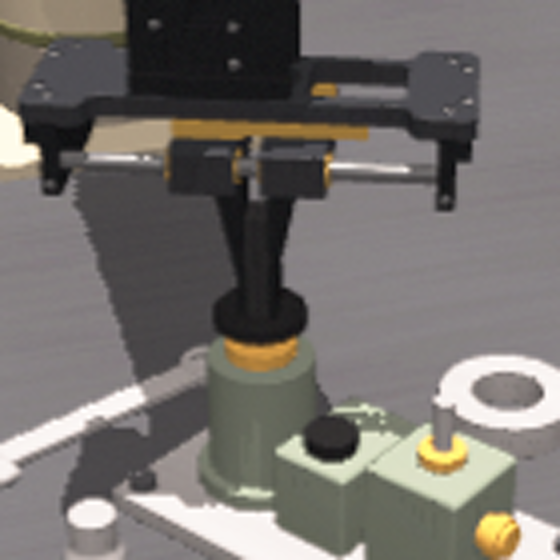

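Request:
arm_command:
  deltas: [0,-0.014,0,0,0,0,0,-0.028,0,0,0,0,0,-0.028,0,0,0,0,0,-0.028,0,0,0,0,0,-0.028,0,0,0,0]

```text
time: 7.6
ee_pos: [0.5093, -0.0205, 0.1119]
eef_rot: [-0.589, -0.391, 0.392, 0.589]
ft_force: [0.7, -0.9, -0.5]
width: 0.0006
```

```bash
cat > look.py <<'E'
import sys
from h import *
s=r.read_state(); print(s['time'],s['ee_pos'],s['ft_force'],s['width'])
n=sys.argv[1]
p=r.camera('scene'); save(p,'scene_'+n)
cv2.imwrite('pics/z_'+n+'.png',cv2.resize(p['image'][100:240,160:300,::-1],None,fx=4,fy=4,interpolation=cv2.INTER_CUBIC))
# expected pin tip pixel at various extension
b=np.array([.597,.036,.074])
print([(q,np.round((np.array(project(p,b+[0,0,.003+q]))-[100,160])*4).astype(int).tolist()) for q in (0,.01,.02,.03,.04,.05)])
E
python3 look.py a
```

```text
7.6 [ 0.50927534 -0.02051304  0.11193492] [ 0.65957348 -0.85055829 -0.45316844] 0.0006005083506438544
[(0, [443, 440]), (0.01, [424, 440]), (0.02, [405, 441]), (0.03, [385, 442]), (0.04, [366, 443]), (0.05, [346, 444])]
```

View pics/z_a.png

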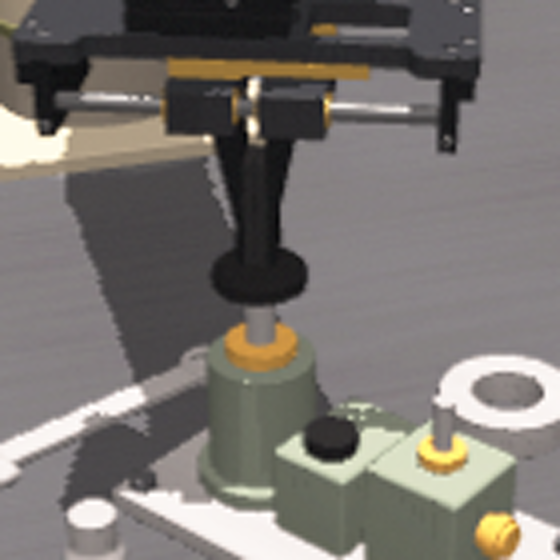

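Request:
arm_command:
  deltas: [0,0.009,0,0,0,0,0,0.018,0,0,0,0,0,0.027,0,0,0,0,0,0.0275,0,0,0,0,0,0.0275,0,0,0,0]

```text
time: 8.28
ee_pos: [0.5102, -0.0205, 0.0852]
eef_rot: [0.589, 0.392, -0.391, -0.589]
ft_force: [-1.9, 1.0, 10.7]
width: 0.0005
```

```bash
python3 look.py b
```

```text
8.275 [ 0.51015696 -0.02050695  0.08519147] [-1.9435384   1.00779421 10.68616077] 0.0005069053998296649
[(0, [443, 440]), (0.01, [424, 440]), (0.02, [405, 441]), (0.03, [385, 442]), (0.04, [366, 443]), (0.05, [346, 444])]
```

View pics/z_b.png

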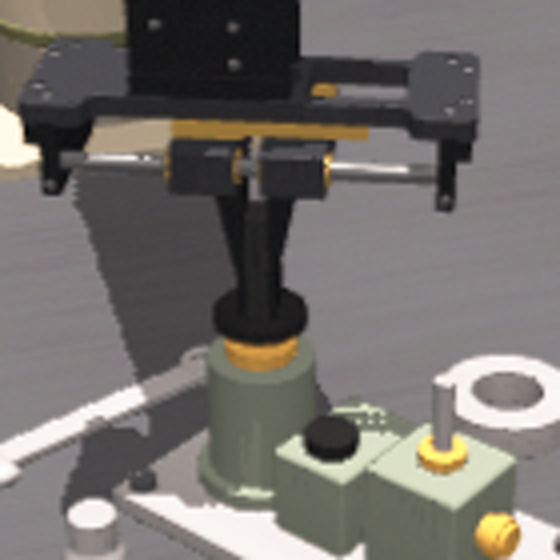

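The pin tip is now at crop row 376, about 33 mm out, and the stroke worked. Next: release, then push again.

Request:
arm_command:
  deltas: [0,-0.014,0,0,0,0,0,-0.029,0,0,0,0,0,-0.029,0,0,0,0,0,-0.029,0,0,0,0,0,-0.029,0,0,0,0]

```text
time: 8.95
ee_pos: [0.5093, -0.0205, 0.1134]
eef_rot: [-0.589, -0.391, 0.392, 0.589]
ft_force: [0.1, -0.1, -0.1]
width: 0.0005
```

Request:
arm_command:
  deltas: [0,0.01,0,0,0,0,0,0.02,0,0,0,0,0,0.028,0,0,0,0,0,0.029,0,0,0,0,0,0.029,0,0,0,0]

```text
time: 9.57
ee_pos: [0.5102, -0.0205, 0.0852]
eef_rot: [0.589, 0.392, -0.391, -0.589]
ft_force: [-2.8, 0.6, 12.3]
width: 0.0002
```

```bash
python3 look.py c
```

```text
9.575 [ 0.51016249 -0.02049239  0.08521565] [-2.82556475  0.61257116 12.27382255] 0.00024655824242132435
[(0, [443, 440]), (0.01, [424, 440]), (0.02, [405, 441]), (0.03, [385, 442]), (0.04, [366, 443]), (0.05, [346, 444])]
```

View pics/z_c.png

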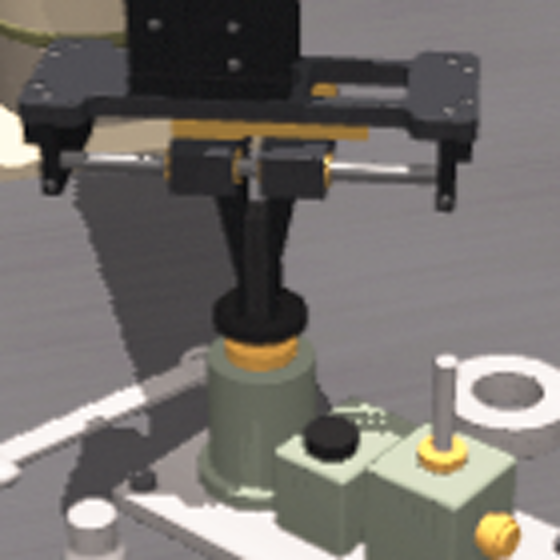

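The tip is at crop row 357, about 43–45 mm out, and the black ring isn't visible yet. It needs another stroke.

Request:
arm_command:
  deltas: [0,-0.014,0,0,0,0,0,-0.029,0,0,0,0,0,-0.029,0,0,0,0,0,-0.029,0,0,0,0,0,-0.029,0,0,0,0]

```text
time: 10.25
ee_pos: [0.5093, -0.0205, 0.1134]
eef_rot: [-0.589, -0.391, 0.392, 0.589]
ft_force: [0.9, 0.4, 0.1]
width: 0.0002
```

Request:
arm_command:
  deltas: [0,0.01,0,0,0,0,0,0.02,0,0,0,0,0,0.028,0,0,0,0,0,0.029,0,0,0,0,0,0.029,0,0,0,0]

```text
time: 10.88
ee_pos: [0.5103, -0.0205, 0.0859]
eef_rot: [0.589, 0.392, -0.391, -0.589]
ft_force: [-5.7, 0.2, 20.2]
width: 0.0002
```

```bash
python3 look.py d
```

```text
10.875 [ 0.51029752 -0.02048352  0.08588457] [-5.70523322  0.17795227 20.15639349] 0.00017325885459146782
[(0, [443, 440]), (0.01, [424, 440]), (0.02, [405, 441]), (0.03, [385, 442]), (0.04, [366, 443]), (0.05, [346, 444])]
```

View pics/z_d.png

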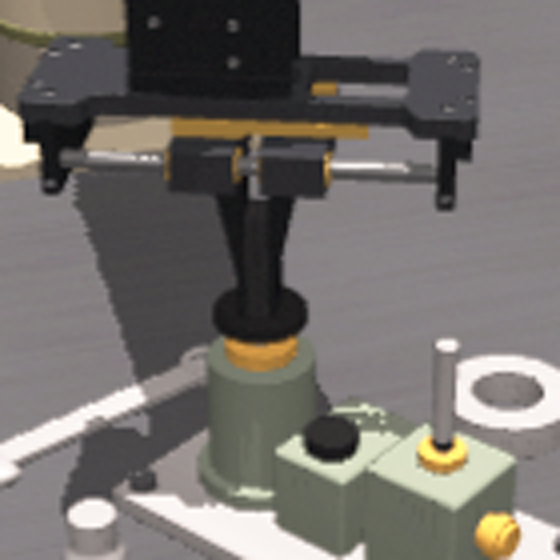

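The black ring is clear of the bushing at crop (443,440), the tip is at row 343, and the force rose to 20 N, meaning the plunger went solid. The pin is fully out, so I'm taking the hand up and away.

Request:
arm_command:
  deltas: [0,-0.014,0,0,0,0,0,-0.03,0,0,0,0,0,-0.05,0,0,0,0,0,-0.08,0,0,0,0,0,-0.12,0,0,0,0,0,-0.15,0,0,0,0,0,-0.15,0,0,0,0,0,-0.15,0,0,0,0]

```text
time: 11.92
ee_pos: [0.5092, -0.0205, 0.2343]
eef_rot: [-0.589, -0.391, 0.392, 0.589]
ft_force: [-0.4, -0.6, -0.6]
width: 0.0006
```

```bash
python3 look.py e; python3 - <<'E'
from h import *
p=r.camera('scene')
for q,z in [('bearing',.01),('gear',.01),('socket',.04),('wrench',.005)]:
    for b in r.boxes_of(p,q)[:1]: print(q,np.round(b['centre']),round(b['conf'],2),np.round(atz(p,b['centre'],z),3))
a=cv2.imread('pics/scene0.png'); cv2.imwrite('pics/cmp.png',np.vstack([cv2.resize(x[140:300,140:320],None,fx=1.8*1.0,fy=1.8,interpolation=cv2.INTER_CUBIC) for x in (a,p['image'][:,:,::-1])]))
E
```

```text
11.925 [ 0.50923188 -0.02051425  0.23433999] [-0.41513761 -0.55617971 -0.60460153] 0.0006239307628687165
[(0, [443, 440]), (0.01, [424, 440]), (0.02, [405, 441]), (0.03, [385, 442]), (0.04, [366, 443]), (0.05, [346, 444])]
bearing [199. 288.] 0.78 [0.478 0.126 0.01 ]
gear [282. 216.] 0.74 [ 0.669 -0.082  0.01 ]
socket [238. 182.] 0.79 [ 0.578 -0.119  0.04 ]
wrench [205. 173.] 0.84 [ 0.419 -0.108  0.005]
```

View pics/cmp.png

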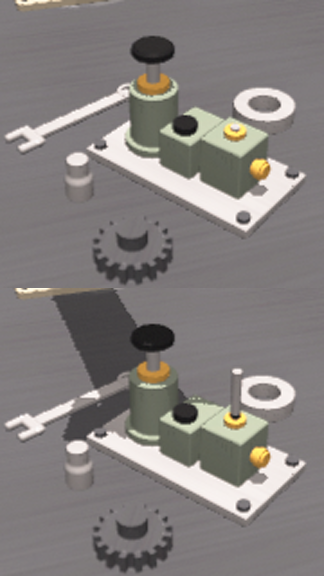

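```bash
python3 -c "
from bench import r
print(r.close_job())"
```

```text
the job is handed in; nothing more can be done
None
```

I primed the larger pump with four push strokes using the shut fingertips, then raised the hand clear and handed the job in at about 12 s of the 48 s allowed. No verdict is reported on hand-in.

- **Pin:** the scene camera showed it rising to about 20, 33, 44 and then 50 mm. On the last stroke the black ring came clear of the bushing and the push force rose to 20 N, so the plunger had gone solid.
- **Plunger:** after release its head is back within about 1–2 mm of its starting height in the image.
- **Loose parts:** side by side, the before and after pictures show all four where they lay. The network positions differ by 6–11 mm, which I take to be detector scatter.
- **Contact:** the wrist force is about zero and nothing is being touched.

**Disagreements:**
- **Fingertip height:** the fingertips sat about 20–24 mm higher than the reported TCP. I went by what I could see and by the force.
- **Plunger position:** the scene and top cameras differed by about 6 mm on the plunger's x position.
- **First stroke:** I made it in two parts, stopping about 17 mm down before pushing to the bottom. It still counted.

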